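# Slide the rack to the dryer and hold its shutter open at the mark

## Task

Slide the grey slide rack along the trolley top, without lifting it, onto the thin dark mat beside the slide dryer so that it lies wholly on the mat with its long side along the mat's, and let go of it. Then pull the dryer's spring-return shutter out by its upright black tab until the pointer stands at the rib of the index clip on the rail, and finish while still holding it there, because it springs back when let go. Leave everything else on the trolley where it is, and the rack on its mat.

Things in the scene. Friction and masses are not known exactly. Their poses are not given: they have to be found in the camera images.
- rack: loose grey slide draining rack, a 50 (x) x 100 (y) x 30 (z) mm trough open at the ends: floor 8 mm thick, two upright 4 mm walls along its long sides (at x = -25 and +25 mm), about 0.14 kg. Origin at the centre of its underside; long side along its y. May be gripped across its 50 mm width.
- mat: thin dark rubber mat, 120 (x) x 70 (y) mm and under 1 mm thick (no step to climb), fixed on the trolley on the left (+y) of the dryer, in front of its outlet grille; nearest edge about 50 mm from the dryer's side. Origin at its centre, on the trolley top; its x is the long side, parallel to the dryer's x.
- dryer: fixed white slide dryer, housing 100 (x) x 90 (y) mm, top at z = 76 mm. Origin at the trolley top under the housing's centre; its x points from the front to the back of the housing (away from the robot), its outlet grille is on the +y side. A fixed aluminium scale rail, 12 mm wide, top at z = 44 mm, runs forward (-x) from the housing's front along y = -42 mm, to x = -175 mm.
- shutter (a joint): how far the shutter slide is pulled out, m: 0 = home (spring), up to 0.070 at its stop; grows as the tab moves along the dryer's -x (towards the robot). The spring pulls back with 3.6 N at 0 plus 120 N/m (10 N at 55 mm) and there is no catch.
- grip_tab (a point): grip point in the upright black tab of the shutter slide, at z = 64 mm. Tab 12 mm thick along the dryer's x, 36 mm wide, z = 30 to 80 mm; a flat steel blade (40 mm wide, top at z = 34 mm; 39 mm at the tab's foot) runs back into the housing. Home, the tab is 50 mm clear of the housing, room for a finger: pinch it from above along the dryer's x. Axes as the dryer's. Moves with the shutter.
- pointer (a point): tip of the thin steel pointer on the right (-y) side of the tab, over the rail; it is level with the tab's centre in the dryer's x, 42 mm to its right, at z = 46 mm. Moves with the shutter.
- mark_clip: fixed small black index clip, 14 mm long, on the outer side of the scale rail; the thin upright steel rib on it is the mark. Its origin is at the rib, at z = 46 mm; axes as the dryer's. The rib lies 30 to 55 mm in front of (-x of) where the pointer is at home; it stands beside the pointer's path and does not block it.
- strip_pot: test-strip pot with black cap, 43 mm across, 87 mm high; bystander, to be left alone. Origin at the centre of its underside
- bench_timer: small white bench timer with three buttons, 62x66x21 mm; bystander, to be left alone. Origin at the centre of its underside
- coverslip_box: square blue-lidded box, 52x52x23 mm; bystander, to be left alone. Origin at the centre of its underside
- dropper_bottle: brown dropper bottle, 38 mm across, 103 mm high; bystander, to be left alone. Origin at the centre of its underside
- wash_bottle: amber wash bottle with bent spout, 60x73x184 mm; bystander, to be left alone. Origin at the centre of its underside
- reagent_bottle: white reagent bottle with black cap, 86 mm across, 224 mm high; bystander, to be left alone. Origin at the centre of its underside
- slide_box: closed dark blue slide box, 103x171x36 mm, fixed on the right of the trolley; origin at the centre of its underside
- tub: tub with red lid, 130 mm across, 110 mm high, fixed at the back left; origin at the centre of its underside

How it is judged:
On the way, in this order (a step that is already met when the one before it is completed fails the run):
1. the rack lies on the mat, in line with it, at rest and let go, with the shutter still home (horizontal distance between rack and mat below 0.014 m and angle between the y axis of rack and the x axis of mat, either way round below 0.2 rad and height (world z) of rack below 0.006 m and contact force between the fingers and rack below 0.3 N and linear speed of rack below 0.01 m/s and value of joint shutter below 0.008 m), for 0.2 s.
2. the shutter is held by the fingers with its pointer at the mark (x of pointer in the frame of mark_clip between -0.005 and 0.005 m and contact force between the fingers and shutter above 2 N and velocity of joint shutter between -0.02 and 0.02 m/s), for 0.5 s.
At the end, for the whole second after the job is handed in: The rack lies at rest on the trolley, let go, centre within 14 mm of the mat's and long side within 0.2 rad of the mat's; the pointer is within 5 mm of the clip's rib along the rail, at rest, and the fingers press on the shutter's tab with more than 2 N (all of step 2 and horizontal distance between rack and mat below 0.014 m and angle between the y axis of rack and the x axis of mat, either way round below 0.2 rad and height (world z) of rack below 0.006 m and contact force between the fingers and rack below 0.3 N and linear speed of rack below 0.01 m/s); the arm keeps its last pose, push and grip.
It fails at once if the rack is lifted off the trolley top (more than 12 mm) or tipped (height (world z) of rack above 0.012 m or angle between rack's own z axis and vertical above 0.25 rad).
It fails at once if a bystander is moved more than 20 mm or knocked over (distance of any of strip_pot, bench_timer, coverslip_box, dropper_bottle, wash_bottle, reagent_bottle from where it was at the start of the episode above 0.02 m or angle between any of strip_pot, bench_timer, coverslip_box, dropper_bottle, wash_bottle, reagent_bottle's own z axis and vertical above 0.4 rad).
It also fails if it takes over 48 s, if anything falls off the work surface, if the arm or the gripper's body presses on something with over 40 N, if the wrist force passes 120 N, or if a joint passes its speed limit or range.

## Robot

A 7-joint arm with a two-finger parallel gripper is mounted at the origin on a cart in front of the work surface, level with it; the furniture and walls round the work are solid. World frame = base frame: x ahead of the robot, y to its left, z up, the work surface at z = 0. Lengths are in m, angles in rad, forces in N, time in s.
With the tool pointing down it reaches from about 0.35 to 0.9 m from the base axis. Payload 8.1 kg.
Tool frame: the origin (TCP) lies midway between the tips of the shut fingers; the grasp point (between the pads) lies 19 mm behind it; z points along the fingers, y is the direction in which the jaws open and shut (so a half turn about z gives the same grasp; the last joint's range is limited). The gripper opens to 92 mm and grips with 3 to 60 N. Pads are 19 mm wide; open, the fingers measure 130 mm over their backs; the gripper's body (75 mm by 190 mm) begins 47 mm behind the grasp point.
Start: joints at [-1.346, 0.434, 0.025, 1.573, -0.012, 1.134, -0.075], TCP at [0.201, 0.592, 0.188] pointing down, gripper open.
Joint ranges: [-2.62, 2.62], [-0.44, 2.09], [-1.27, 1.32], [0.08, 2.57], [-1.32, 4.46], [0.12, 2], [-2.74, 2.74]. Speed limits (rad/s): [2.22, 2.22, 3.01, 3.01, 3.14, 3.14, 3.14].

## Interface

Orientations are given as a 3x3 rotation matrix whose columns are the frame's x, y, z axes.
In Python, from workcell import manip, optics gives the robot as it stands.
- The arm moves only by the tool drive_tool, never from a script. Its argument "increments" is one flat list of numbers, 6 for each row, row after row: the shift along the tool's x, y, z as a fraction of full scale, then the turn, a rotation vector about the tool's x, y, z as a fraction of full scale. A call has 1 to 5 rows; each row is the pose to reach, as a shift and turn from the pose commanded when the call began, along the tool's axes at that moment; what a row does not reach only later rows make up. Full scale, the value 1, is 20 cm for a shift and 45 degrees for a turn. A row lasts 1/10 s, in which the tool goes at most 50 mm and 8.59 degrees, less where a joint would pass 70% of its speed; a pose out of reach is approached as far as the arm can. A call with a number of a shift or a turn outside -1 to 1 is refused whole. A call with a gripper value outside its range is refused whole. "grip" is the closure, from -1 (fully open) to 1 (shut), set as the call begins (left out, the last holds). The fingers move at their own pace and stop on an object; "squeeze" is the grip in N (left out, the last holds). Time passes only in rows, so rows that repeat a pose let the fingers close. It gives the time, the measured TCP pose, the force and the opening at its end, in the units of the state.
- manip.sense(): the state, without advancing time (a new reading comes with each control period).
- optics.capture(name): name is "side" or "top"; returns (picture, depth): 420x560x3 uint8, red, green, blue; 420x560 float32, m along the optical axis (not along the pixel's ray), 0 where there is no reading.
- optics.camera_model(name): a dict with "fx", "fy", "cx", "cy" (pixels), "dist" ([k1, k2, p1, p2, k3] as OpenCV has them; the pictures are not rectified), "camera_from_world" (4x4, takes a point from world to camera coordinates). Camera axes: x right, y down, z forward; pixel columns grow to the right and rows downward; lengths in m; the calibration is good to about 2 mm. A picture is of the moment at which its call begins. camera_model takes no time and is no camera call.
- manip.sign_off(): hands the job in, once; it reports no verdict.
The state is a dict: "time_s": time; "q": joint angles; "joint_vel": joint speeds; "joint_torque": joint torques, N m; "tcp_pos": TCP position; "tcp_rot": TCP orientation; "wrist_force": force on the tool from outside, world axes, zero at the start; "wrist_torque": the same for the moment, N m; "opening": finger opening in m.
Only numpy, scipy, OpenCV 4.12 (cv2) and the standard library are available. Lean on these libraries where they do the work, as an engineer would, in place of code of your own. Each camera call takes 0.05 s, during which the arm holds its last target. There are 200 camera calls.

## Working session

There is one attempt and no reset: what is moved stays moved. The work goes in short steps, Python scripts to look and compute and a tool call to move; the robot and the scene stay as the last step left them, time stands still between calls to the robot, and variables do not carry over. Pictures are saved under pics/ and viewed, about 8 in all and at most 12, crops included, and the job is handed in when it is done.

Besides the shell and the picture viewer there is one more tool, called by a JSON object that holds its "op" and its "data". drive_tool: Moves the arm, as the interface text tells. Shift numbers are shares of 20 cm and turn numbers shares of 45 degrees, none past 1 either way. Its arguments: {"type":"object","properties":{"increments":{"type":"array","items":{"type":"number","minimum":-1,"maximum":1}},"grip":{"type":"number"},"squeeze":{"type":"number"}},"required":["increments"]}

```bash
mkdir -p pics; cat > h.py <<'E'
import numpy as np, cv2
from workcell import manip, optics
def cap(n,f):
    p,d=optics.capture(n); np.savez(''+f+'.npz',p=p,d=d); cv2.imwrite('pics/'+f+'.png',p[:,:,::-1]); return p,d
def rays(n,uv):
    m=optics.camera_model(n);K=np.array([[m['fx'],0,m['cx']],[0,m['fy'],m['cy']],[0,0,1.]])
    uv=np.asarray(uv,float).reshape(-1,1,2)
    x=cv2.undistortPoints(uv,K,np.array(m['dist'])).reshape(-1,2)
    T=np.array(m['camera_from_world']);R=T[:3,:3];t=T[:3,3]
    return -R.T@t,np.c_[x,np.ones(len(x))]@R,
def onplane(n,uv,z):
    c,d=rays(n,uv); s=(z-c[2])/d[:,2]; return c+d*s[:,None]
def cloud(n,d):
    v,u=np.mgrid[:420,:560]; c,r=rays(n,np.c_[u.ravel(),v.ravel()])
    return (c+r*d.reshape(-1,1)).reshape(420,560,3)
E
python3 - <<'E'
from h import *
for n in('top','side'):
    cap(n,n+'0'); m=optics.camera_model(n); print(n,rays(n,[[280,210]]),m['fx'])
s=manip.sense();print(s)
E
```

```text
top (array([ 0.3886791 , -0.00668359,  1.33170721]), array([[ 0.10600386,  0.01484017, -0.99437724]])) 443.6018302604939
side (array([ 0.13273903, -0.96878562,  0.59777324]), array([[ 0.32862633,  0.81907037, -0.47041908]])) 531.3002813448395
{'time_s': 0.1, 'q': array([-1.34560816,  0.43512061,  0.02496521,  1.57399027, -0.01159148,
        1.1339792 , -0.07509358]), 'joint_vel': array([-3.51959555e-04, -1.52224121e-03,  9.07489993e-05, -3.81813425e-03,
        1.85809459e-03,  8.33592461e-04, -3.03075527e-04]), 'joint_torque': array([ 3.36585930e-03, -6.69120240e+01,  9.87796336e-01, -3.15138566e+01,
       -6.05969969e-02,  3.75487818e-02,  3.43049305e-05]), 'tcp_pos': array([0.20111115, 0.59123747, 0.18764981]), 'tcp_rot': array([[-9.46740162e-01,  3.21998397e-01, -3.12961695e-04],
       [ 3.21998524e-01,  9.46739256e-01, -1.31592303e-03],
       [-1.27431984e-04, -1.34661039e-03, -9.99999085e-01]]), 'wrist_force': array([1.03130624, 0.75726738, 0.87209459]), 'wrist_torque': array([ 0.01130391, -0.02698191, -0.0582153 ]), 'opening': 0.09167356727639751}
```

View pics/top0.png

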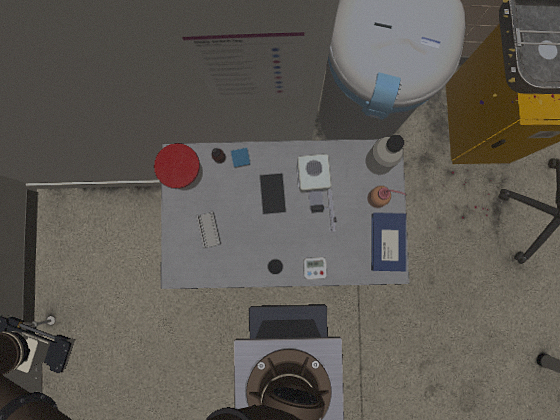

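View pics/side0.png

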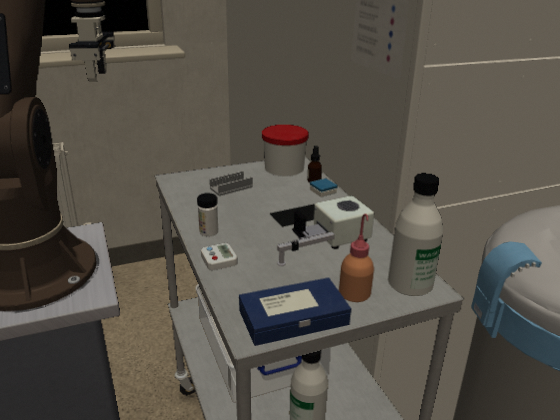

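The top view shows the rack at (209,230), mat (273,194), dryer (314,172), tab (317,209) and rail with clip near (334,218). The side view shows the tab near (300,222) and rail from (280,250) to (335,238). Next I measure.

```bash
python3 - <<'E'
from h import *
p,d=[np.load('top0.npz')[k] for k in 'pd']; C=cloud('top',d)
def rep(n,mask,box,z,cam='top'):
    m=np.zeros((420,560),np.uint8);u0,u1,v0,v1=box;m[v0:v1,u0:u1]=mask[v0:v1,u0:u1]
    k,l,s,c=cv2.connectedComponentsWithStats(m);
    i=1+np.argmax(s[1:,4]);uv=np.argwhere(l==i)[:,::-1]
    P=onplane(cam,uv,z)[:,:2].astype(np.float32);r=cv2.minAreaRect(P*1000);print(n,s[i],P.mean(0),r)
g=p.astype(int).sum(2)
rep('mat',g<150,(255,292,168,220),0)
print('tablez',np.median(C[240:260,240:260,2][d[240:260,240:260]>0]))
z=C[:,:,2]
rep('rackdepth',(z>.012)&(z<.06),(190,230,200,260),.03)
rep('dryer',(z>.065)&(z<.09),(290,335,145,200),.076)
rep('timer',(z>.01)&(z<.05),(295,335,250,285),.021)
rep('pot',(z>.05)&(z<.12),(260,295,250,280),.087)
rep('tab',g<150,(306,328,200,217),.08)
a=cv2.resize(p[140:240,180:350],None,fx=4.7,fy=4.7,interpolation=cv2.INTER_CUBIC)
ps=np.load('side0.npz')['p'];b=cv2.resize(ps[190:280,260,][0:0] if 0 else ps[195:270,255:375],(800,500),interpolation=cv2.INTER_CUBIC)
cv2.imwrite('pics/a.png',a[:,:,::-1]);cv2.imwrite('pics/b.png',b[:,:,::-1])
E
```

```text
mat [261 174  24  39 668] [0.58264124 0.03532913] ((582.8375854492188, 35.19194412231445), (115.54214477539062, 65.74574279785156), 3.7659013271331787)
tablez 0.0004390959500739644
rackdepth [197 214  11  34 117] [0.471405   0.24557194] ((472.0467224121094, 244.2466278076172), (100.62848663330078, 13.466011047363281), 12.521435737609863)
dryer [ 297  154   34   36 1040] [ 0.63127804 -0.08608678] ((630.3919067382812, -85.33930969238281), (99.74512481689453, 91.23066711425781), 3.853257656097412)
timer [303 257  24  22 466] [ 0.35653707 -0.08502163] ((356.51202392578125, -84.88868713378906), (62.15191650390625, 65.5660629272461), 2.5706491470336914)
pot [267 259  16  15 190] [0.36497235 0.03027573] ((364.6937255859375, 30.085216522216797), (41.850975036621094, 38.84355545043945), 88.9169921875)
tab [311 205  13   7  39] [ 0.5230821  -0.09483325] ((525.7567749023438, -93.1606674194336), (34.14192581176758, 17.14531898498535), 88.86643981933594)
```

View pics/a.png

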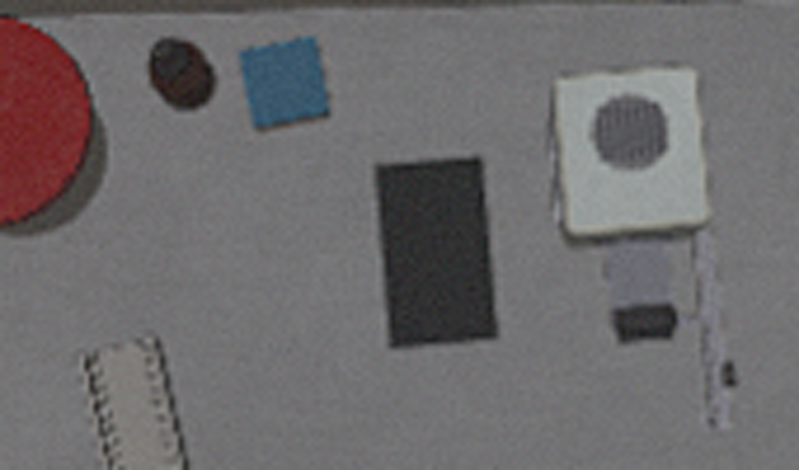

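View pics/b.png

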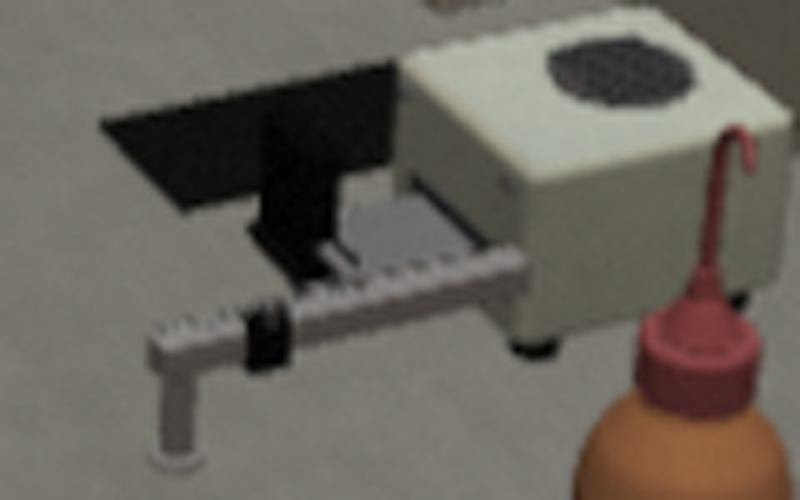

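Both crops agree. The mat and dryer yaw about 3.8°, and the tab measured at (0.526,-0.093) matches the geometry (0.5246,-0.0924). The clip is at about (335,219.6) in top and (295,245) in side. Next I refine the rack and the clip.

```bash
python3 - <<'E'
from h import *
T=np.load('top0.npz');p=T['p'].astype(int);z=cloud('top',T['d'])[:,:,2]
bg=np.median(p[225:245,235:255].reshape(-1,3),0);print('bg',bg)
m=(abs(p-bg).sum(2)>40)
mm=np.zeros((420,560),np.uint8);mm[205:258,190:230]=m[205:258,190:230];mm=cv2.morphologyEx(mm,cv2.MORPH_CLOSE,np.ones((3,3),np.uint8))
k,l,s,c=cv2.connectedComponentsWithStats(mm);i=1+np.argmax(s[1:,4]);uv=np.argwhere(l==i)[:,::-1];print(s[i])
for zz in(0,.008,.03):
    P=onplane('top',uv,zz)[:,:2].astype(np.float32)*1000;print(zz,P.mean(0),cv2.minAreaRect(P))
a=[cv2.resize(T['p'][205:258,190:230],(400,530),interpolation=cv2.INTER_NEAREST)]
S=np.load('side0.npz')['p'];b=cv2.resize(S[228:262,278:314],None,fx=11,fy=15.6,interpolation=cv2.INTER_NEAREST)[:530]
b=np.pad(b,((0,530-len(b)),(0,0),(0,0)));cv2.imwrite('pics/c.png',np.hstack(a+[b])[:,:,::-1])
# clip, dark in each view
g=p.sum(2);print(g[214:225,330:340]);
G=S.astype(int).sum(2);print(G[238:252,290:304])
E
```

```text
bg [114. 113. 114.]
[197 215  15  33 194]
0 [469.53793 244.97743] ((470.8746337890625, 244.6046600341797), (104.601318359375, 26.126440048217773), 17.53180503845215)
0.008 [469.05228 243.46562] ((470.38079833984375, 243.09507751464844), (103.97291564941406, 25.969480514526367), 17.53182029724121)
0.03 [467.7164  239.30821] ((469.02294921875, 238.94378662109375), (102.24492645263672, 25.537887573242188), 17.53183364868164)
[[311 350 368 397 369 341 347 341 345 345]
 [345 355 351 389 365 351 356 357 356 348]
 [348 336 356 398 327 305 341 347 355 342]
 [305 308 363 335 225 189 330 356 351 350]
 [318 337 399 291 166 144 302 351 340 348]
 [300 335 381 279 203 197 279 360 350 349]
 [266 310 380 294 220 163 269 330 346 344]
 [295 332 386 308 187 117 213 323 369 347]
 [299 315 354 346 314 284 301 347 338 345]
 [286 332 357 383 410 372 353 347 346 344]
 [266 313 379 372 395 381 352 344 344 348]]
[[351 348 350 351 352 352 352 343 279 154 142 243 326 358]
 [353 351 348 329 326 320 291 305 333 236 262 314 361 402]
 [333 342 306 288 250 289 205 221 319 345 372 390 388 386]
 [288 268 219 190 144 217 147 131 269 395 390 383 389 361]
 [318 179 116  39  81 117  99  69 213 362 317 304 299 280]
 [378 266  23  28  51 104  96  24 130 273 228 208 204 219]
 [374 308  40  24  21  58  54  24  90 216 212 207 207 204]
 [296 229  45  26  19  16   5  17  89 207 198 196 197 202]
 [218 189  45  17  12  15  26  20  94 205 221 228 237 292]
 [206 179  49  12  11  19  16  15 129 294 303 314 321 358]
 [198 172  35  13  15  20  18  24 169 356 356 356 355 357]
 [235 158  15  14  18  20  24  78 205 352 352 354 351 354]
 [320 251 101  74 113 150 249 259 298 347 347 348 355 349]
 [357 344 275 262 276 293 349 345 349 342 340 349 347 348]]
```

View pics/c.png

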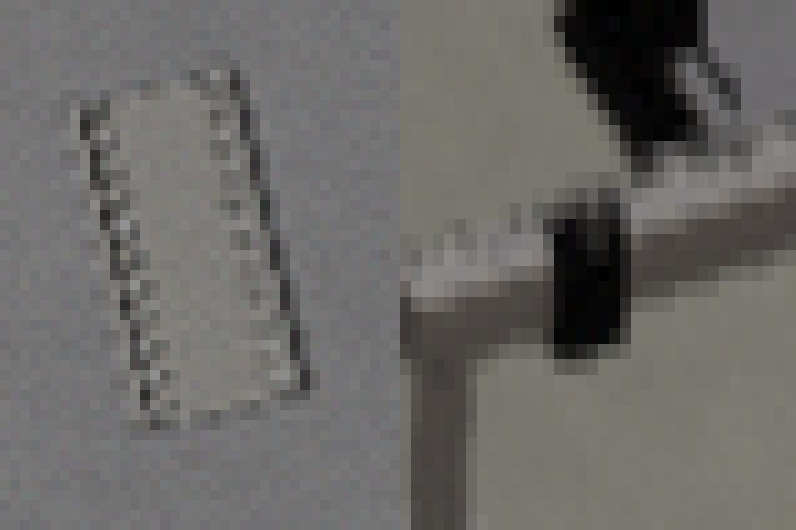

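```bash
python3 - <<'E'
from h import *
a=np.radians(3.8);D=np.array([.6304,-.0853]);R=np.array([[np.cos(a),-np.sin(a)],[np.sin(a),np.cos(a)]])
def dr(P):return (P[:,:2]-D)@R*1000
print('top clip dryer xy',dr(onplane('top',[[334.6,219.2]],.044)))
for z in(.046,.05):print('side rib',dr(onplane('side',[[295.4,242]],z)))
print('side ptr tip?',dr(onplane('side',[[305,232],[302,238]],.046)))
L=onplane('top',[[198,215],[204.8,247.5]],.03)[:,:2];Rr=onplane('top',[[213.5,211.8],[220.5,243.8]],0)[:,:2]
print(L,Rr,'w',Rr-L,'c',(L.sum(0)+Rr.sum(0))/4)
for q in(L,Rr):v=q[0]-q[1];print(np.degrees(np.arctan2(v[1],v[0])),np.hypot(*v))
E
```

```text
top clip dryer xy [[-138.29390228  -51.75759964]]
side rib [[-136.069887    -49.82912027]]
side rib [[-139.10772187  -55.61941342]]
side ptr tip? [[-100.42193143  -22.64678994]
 [-116.99167157  -41.39196199]]
[[0.51736747 0.25562021]
 [0.42112091 0.23552343]] [[0.52914431 0.21448787]
 [0.43213753 0.19368653]] w [[ 0.01177684 -0.04113234]
 [ 0.01101662 -0.0418369 ]] c [0.47494256 0.22482951]
11.79419608034108 0.09832232523102981
12.102760210243192 0.0992119451672385
```

{"op": "drive_tool", "data": {"increments": [-0.25,-0.17,0,0,0,0,-0.5,-0.34,0,0,0,0,-0.75,-0.51,0,0,0,0,-0.94,-0.645,0,0,0,0,-0.94,-0.645,0,0,0,0], "grip": -1}}

```text
time_s: 0.6
tcp_pos: [0.3403, 0.4048, 0.1882]
tcp_rot: [[-0.945, 0.326, 0.001], [0.326, 0.945, -0.002], [-0.001, -0.001, -1.0]]
wrist_force: [0.1, 0.3, -0.0]
opening: 0.0918
```

{"op": "drive_tool", "data": {"increments": [-0.25,-0.17,0,0,0,-0.19,-0.5,-0.34,0,0,0,-0.38,-0.75,-0.51,0,0,0,-0.57,-0.94,-0.645,0,0,0,-0.685,-0.94,-0.645,0,0,0,-0.685]}}

```text
time_s: 1.1
tcp_pos: [0.475, 0.2242, 0.1882]
tcp_rot: [[-0.977, -0.213, -0.0], [-0.213, 0.977, -0.0], [0.0, -0.0, -1.0]]
wrist_force: [0.1, -0.1, -0.3]
opening: 0.0917
```

{"op": "drive_tool", "data": {"increments": [0,0,0,0,0,0,0,0,0,0,0,0]}}

```text
time_s: 1.3
tcp_pos: [0.4744, 0.2253, 0.188]
tcp_rot: [[-0.979, -0.205, -0.001], [-0.205, 0.979, -0.0], [0.001, -0.0, -1.0]]
wrist_force: [0.2, 1.4, -0.5]
opening: 0.0916
```

{"op": "drive_tool", "data": {"increments": [0,0,0.25,0,0,0,0,0,0.5,0,0,0,0,0,0.7,0,0,0,0,0,0.855,0,0,0,0,0,0.855,0,0,0]}}

```text
time_s: 1.8
tcp_pos: [0.4701, 0.2265, 0.0137]
tcp_rot: [[-0.977, -0.211, -0.007], [-0.211, 0.977, -0.003], [0.007, -0.002, -1.0]]
wrist_force: [-0.8, -0.1, 0.7]
opening: 0.0917
```

{"op": "drive_tool", "data": {"increments": [0,0,0,0,0,0,0,0,0,0,0,0,0,0,0,0,0,0,0,0,0,0,0,0,0,0,0,0,0,0], "grip": 1, "squeeze": 8}}

```text
time_s: 2.3
tcp_pos: [0.4746, 0.2267, 0.0182]
tcp_rot: [[-0.978, -0.208, 0.001], [-0.208, 0.978, 0.001], [-0.001, 0.001, -1.0]]
wrist_force: [0.1, -0.1, 0.6]
opening: 0.0561
```

{"op": "drive_tool", "data": {"increments": [0,0,0,0,0,0,0,0,0,0,0,0,0,0,0,0,0,0]}}

```text
time_s: 2.6
tcp_pos: [0.4741, 0.2263, 0.0173]
tcp_rot: [[-0.978, -0.208, -0.0], [-0.208, 0.978, 0.0], [0.0, 0.0, -1.0]]
wrist_force: [-0.1, 0.0, -0.7]
opening: 0.0326
```

```bash
python3 - <<'E'
from h import *
p,d=cap('top','top1');q,_=cap('side','side1')
a=cv2.resize(p[190:270,180:260],(400,400));b=cv2.resize(q[140:220,190:270],(400,400))
cv2.imwrite('pics/d.png',np.hstack([a,b])[:,:,::-1])
E
```

```text
(no output)
```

View pics/d.png

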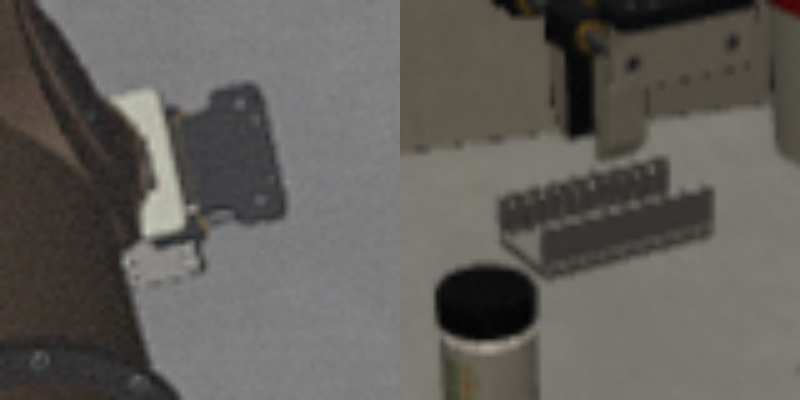

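```bash
python3 - <<'E'
from h import *
print('finger tip',onplane('side',[[234,171.6]],.017),'rack bottom corners',onplane('side',[[190+548-400>>0 and 190+148/5,140+276/5],[190+313/5,140+232/5],[190+101/5,140+238/5]],0))
print('top edge right wall',onplane('side',[[190+141/5,140+233/5],[190+313/5,140+187/5],[190+101/5,140+195/5],[190+266/5,140+157/5]],.03))
m=optics.camera_model('side');K=np.array([[m['fx'],0,m['cx']],[0,m['fy'],m['cy']],[0,0,1.]]);T=m['camera_from_world']
for z in(0,.017,.03,.1):print(z,cv2.projectPoints(np.array([[.474,.226,z]]),cv2.Rodrigues(T[:3,:3])[0],T[:3,3],K,np.array(m['dist']))[0].ravel())
S=np.load('side1.npz');C=cloud('side',S['d']);print(C[160,232],C[165,234],C[186,235],C[182,250])
s=manip.sense();print(s['tcp_pos'],s['opening'])
E
```

```text
finger tip [[0.50166444 0.28735305 0.017     ]] rack bottom corners [[0.43583425 0.19625833 0.        ]
 [0.53050723 0.21752484 0.        ]
 [0.42480659 0.24681508 0.        ]]
top edge right wall [[0.43015853 0.18484142 0.03      ]
 [0.52769773 0.20866312 0.03      ]
 [0.42295189 0.2347328  0.03      ]
 [0.51654724 0.25259113 0.03      ]]
0 [230.80207985 188.17291306]
0.017 [230.63806255 182.20842858]
0.03 [230.51187178 177.60160217]
0.1 [229.82099932 152.09611791]
[0.4691358  0.19152359 0.09295755] [0.47463368 0.19394964 0.0779158 ] [0.47881464 0.20367334 0.0155108 ] [0.52171682 0.21211804 0.01638334]
[0.47412357 0.22636365 0.01729162] 0.024473294054316364
```

```bash
python3 - <<'E'
from h import *
S=np.load('side1.npz');C=cloud('side',S['d'])
for v in range(128,196,3):
    print(v,' '.join('%3.0f/%3.0f/%3.0f'%tuple(C[v,u]*1000) for u in range(216,262,5)))
S=np.load('side0.npz');C=cloud('side',S['d']);print('start')
for v in range(56,86,3):
    print(v,' '.join('%3.0f/%3.0f/%3.0f'%tuple(C[v,u]*1000) for u in range(72,118,6)))
E
```

```text
128 445/240/162 450/212/171 456/192/177 464/176/181 477/178/179 490/181/176 503/183/174 773/957/-113 768/881/-87 771/832/-71
131 445/241/154 449/212/163 455/187/171 463/172/175 476/176/172 489/178/170 503/181/167 767/939/-118 771/888/-102 770/829/-82
134 446/246/144 450/215/154 455/187/163 462/171/168 477/178/164 488/175/164 502/179/161 770/949/-135 768/882/-112 769/824/-92
137 443/237/140 457/243/136 454/184/157 460/164/163 472/162/163 483/158/163 495/157/162 504/149/163 516/148/162 770/828/-105
140 440/227/136 446/203/144 458/200/143 456/149/162 465/141/163 477/141/162 487/134/163 500/136/161 513/138/159 772/832/-119
143 443/241/122 443/191/141 452/182/143 453/141/157 462/129/161 473/129/159 486/131/157 500/135/154 515/143/149 528/144/147
146 707/1268/-296 444/195/131 451/176/138 465/182/134 460/124/155 474/133/151 488/137/147 501/140/145 517/150/139 766/815/-137
149 705/1265/-309 443/194/124 450/175/130 456/153/138 462/130/146 474/131/144 489/140/139 501/139/137 515/144/134 768/821/-151
152 702/1256/-320 456/245/ 95 468/240/ 96 467/190/115 463/137/135 477/143/131 491/146/128 502/1
[... 2138 characters left out ...]
1/113 181/531/272 228/1264/111 218/638/246 273/1261/108 296/1257/108
68 136/1255/108 158/1262/105 181/1260/104 180/533/264 226/1266/ 99 216/629/240 272/1252/ 98 295/1256/ 96
71 134/1256/ 96 157/1268/ 92 179/1255/ 93 179/531/256 225/1261/ 88 215/634/230 270/1252/ 87 293/1255/ 84
74 132/1260/ 84 155/1251/ 84 177/1262/ 80 178/528/249 194/542/244 246/1253/ 76 270/1268/ 71 292/1253/ 73
77 131/1258/ 72 153/1250/ 72 176/1262/ 68 177/536/239 193/541/237 245/1261/ 62 268/1257/ 61 291/1256/ 60
80 129/1263/ 59 152/1270/ 56 174/1249/ 59 176/543/229 192/535/230 243/1258/ 51 266/1252/ 50 289/1256/ 47
83 127/1262/ 48 150/1272/ 43 172/1253/ 46 195/1262/ 42 218/1253/ 42 242/1266/ 37 265/1258/ 37 288/1254/ 36
```

Pictured fingertips are at about z = 0.055–0.06, while the reported TCP z is 0.017. They closed above the rack without touching it, and the rack hasn't moved. The images agree on the rack's height, so the reported TCP z seems about 40 mm low. I'll open, shift and lower carefully while watching the force.

{"op": "drive_tool", "data": {"increments": [0.09,0.012,-0.1,0,0,0,0.09,0.012,-0.1,0,0,0,0.09,0.012,-0.1,0,0,0,0.09,0.012,-0.1,0,0,0,0.09,0.012,-0.1,0,0,0], "grip": -1}}

```text
time_s: 3.2
tcp_pos: [0.4563, 0.2248, 0.0368]
tcp_rot: [[-0.978, -0.208, -0.0], [-0.208, 0.978, -0.0], [0.0, -0.0, -1.0]]
wrist_force: [-0.2, 0.9, -0.0]
opening: 0.0598
```

{"op": "drive_tool", "data": {"increments": [0,0,0,0,0,0,0,0,0,0,0,0,0,0,0,0,0,0]}}

```text
time_s: 3.5
tcp_pos: [0.4561, 0.2249, 0.0371]
tcp_rot: [[-0.978, -0.208, -0.0], [-0.208, 0.978, -0.0], [0.0, -0.0, -1.0]]
wrist_force: [-0.1, 0.2, 0.2]
opening: 0.0839
```

{"op": "drive_tool", "data": {"increments": [0,0,0.1,0,0,0,0,0,0.15,0,0,0,0,0,0.2,0,0,0,0,0,0.26,0,0,0,0,0,0.26,0,0,0]}}

```text
time_s: 4.0
tcp_pos: [0.4551, 0.2245, -0.0161]
tcp_rot: [[-0.978, -0.209, -0.002], [-0.209, 0.978, -0.001], [0.002, -0.001, -1.0]]
wrist_force: [-0.1, -0.6, -0.3]
opening: 0.0918
```

```bash
python3 - <<'E'
from h import *
p,d=cap('top','top2');q,d=cap('side','side2');C=cloud('side',d)
for v in range(152,200,3):
    print(v,' '.join('%3.0f/%3.0f/%3.0f'%tuple(C[v,u]*1000) for u in range(208,256,4)))
s=manip.sense();print(s['tcp_pos'],s['opening'],s['wrist_force'])
cv2.imwrite('pics/e.png',cv2.resize(q[130:220,180:280],(667,600))[:,:,::-1])
E
```

```text
152 421/235/104 438/266/ 90 450/270/ 87 437/180/123 442/164/128 448/151/132 459/156/129 468/153/129 475/144/131 486/145/129 496/146/128 503/139/130
155 431/280/ 77 426/217/102 451/275/ 76 720/1254/-337 436/141/130 445/141/129 455/141/128 461/130/131 471/131/129 482/136/126 493/138/124 503/138/122
158 430/279/ 69 439/272/ 71 430/193/103 721/1260/-354 434/137/124 441/127/127 451/128/126 461/131/123 471/131/122 481/131/120 493/137/116 504/141/113
161 429/277/ 62 436/262/ 67 450/273/ 61 430/159/109 434/136/117 441/126/120 452/134/115 463/136/113 472/134/113 483/139/109 496/147/104 505/146/104
164 430/282/ 51 438/270/ 55 450/277/ 51 430/160/101 436/146/105 441/127/112 453/136/107 464/141/103 472/135/105 484/140/101 495/146/ 97 506/147/ 95
167 430/282/ 43 438/272/ 46 448/269/ 46 429/157/ 94 435/143/ 99 442/134/102 453/136/ 99 463/137/ 98 474/141/ 94 484/143/ 92 495/144/ 90 506/148/ 87
170 450/370/ -5 437/269/ 39 448/268/ 37 480/353/ -2 436/145/ 90 441/131/ 95 451/133/ 93 463/138/ 89 473/138/ 88 544/333/ -4 554/326/ -2 565/325/ -3
173 444/345/ -3 437/272/ 29 448/270/ 28 475/334/ -3 485/330/
[... 665 characters left out ...]
 9 528/215/  5
188 421/254/ -4 426/232/  6 435/228/  6 437/195/ 20 448/197/ 18 460/202/ 14 460/165/ 31 482/206/  8 493/206/  6 505/212/  2 518/216/ -2 526/209/  0
191 415/233/ -2 425/231/ -3 431/211/  6 436/190/ 14 448/199/  9 459/198/  7 471/205/  2 481/202/  2 133/-969/598 500/197/  1 511/196/ -0 521/194/ -1
194 370/ 43/ 86 379/ 43/ 84 430/208/ -1 437/196/  3 449/204/ -3 458/196/ -0 468/194/ -1 478/193/ -2 486/186/ -0 495/180/  1 506/180/ -1 516/179/ -2
197 365/ 23/ 89 374/ 25/ 87 382/ 19/ 88 435/188/ -1 444/185/ -1 451/175/  3 462/174/  1 472/174/ -1 480/167/  1 491/168/ -1 499/159/  2 508/156/  2
[ 0.45586879  0.22483647 -0.01489953] 0.09183099212160137 [0.28049539 0.39698772 1.03943854]
```

View pics/e.png

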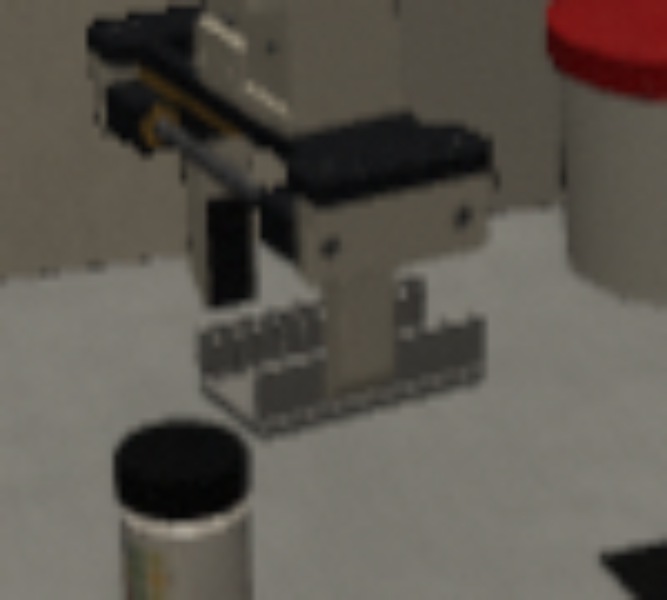

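The side crop shows the fingers straddling the rack, with tips at about z = 0.023 while TCP z reads -0.015. That confirms a z bias of about 38 mm. I'll lower 5 mm more and close.

{"op": "drive_tool", "data": {"increments": [0,0,0.025,0,0,0,0,0,0.025,0,0,0]}}

```text
time_s: 4.3
tcp_pos: [0.4561, 0.225, -0.0198]
tcp_rot: [[-0.978, -0.209, 0.0], [-0.209, 0.978, 0.0], [-0.0, 0.0, -1.0]]
wrist_force: [-0.3, 0.2, 1.0]
opening: 0.0915
```

{"op": "drive_tool", "data": {"increments": [0,0,0,0,0,0,0,0,0,0,0,0,0,0,0,0,0,0,0,0,0,0,0,0,0,0,0,0,0,0], "grip": 1, "squeeze": 10}}

```text
time_s: 4.8
tcp_pos: [0.4561, 0.225, -0.0196]
tcp_rot: [[-0.978, -0.209, 0.0], [-0.209, 0.978, 0.0], [-0.0, 0.0, -1.0]]
wrist_force: [0.6, -0.4, 0.1]
opening: 0.0565
```

{"op": "drive_tool", "data": {"increments": [0,0,0,0,0,0,0,0,0,0,0,0,0,0,0,0,0,0]}}

```text
time_s: 5.1
tcp_pos: [0.456, 0.2249, -0.0196]
tcp_rot: [[-0.978, -0.209, -0.0], [-0.209, 0.978, -0.0], [0.0, -0.0, -1.0]]
wrist_force: [-0.8, -0.7, 0.8]
opening: 0.0501
```

Gripped at 50.1 mm opening, which matches the rack's width. Now I slide it slowly.

{"op": "drive_tool", "data": {"increments": [-0.03,-0.1,0,0,0,0,-0.065,-0.21,0,0,0,0,-0.1,-0.32,0,0,0,0,-0.135,-0.43,0,0,0,0,-0.16,-0.52,0,0,0,0]}}

```text
time_s: 5.6
tcp_pos: [0.5096, 0.1291, -0.0196]
tcp_rot: [[-0.978, -0.208, 0.0], [-0.208, 0.978, 0.0], [-0.0, 0.0, -1.0]]
wrist_force: [-0.7, 2.1, 1.5]
opening: 0.0497
```

```bash
python3 - <<'E'
from h import *
q,d=cap('side','side3')
s=manip.sense();print(s['tcp_pos'],s['opening'],s['wrist_force'])
cv2.imwrite('pics/f.png',cv2.resize(q[140:260,200:360],(800,600))[:,:,::-1])
E
```

```text
[ 0.51114547  0.12548945 -0.01957943] 0.049710077696295915 [ 1.06042431 -3.22749911 -0.8822408 ]
```

View pics/f.png

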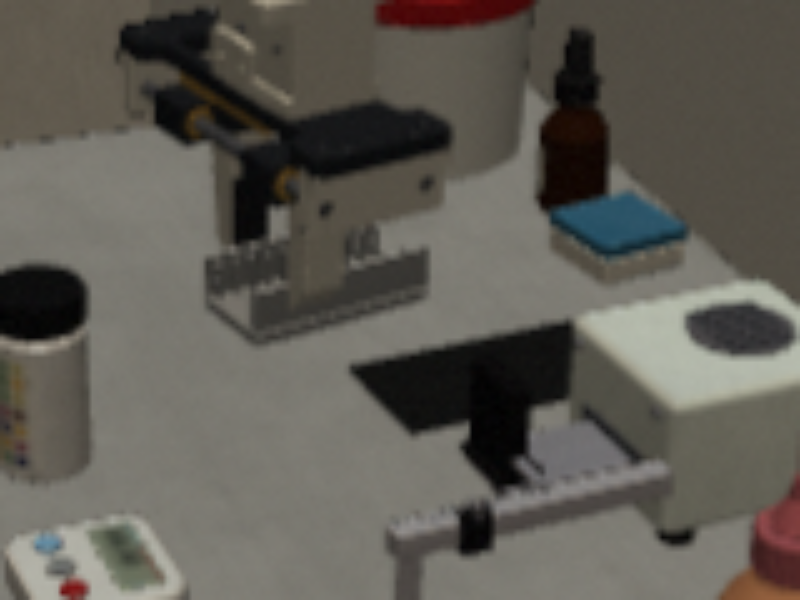

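The rack follows the fingers flat on the table, with bottom corners near (252,208), (286,198) and (241,201) in the full picture. I compute its offset from the tool.

```bash
python3 - <<'E'
from h import *
P=onplane('side',[[251.6,208.2],[285.6,198.4],[241.2,201]],0);print(P, P[1]-P[0],P[2]-P[0])
c=(P[1]+P[2])/2
s=manip.sense();R=s['tcp_rot'];print('centre',c,'in tool',R.T@(c-s['tcp_pos'])*1000)
T=np.array([.5828,.0352,0]);a=np.radians(3.8);
E
```

```text
[[0.48930726 0.10332047 0.        ]
 [0.58589832 0.12468791 0.        ]
 [0.47727915 0.14777631 0.        ]] [0.09659106 0.02136744 0.        ] [-0.01202811  0.04445584  0.        ]
centre [0.53158873 0.13623211 0.        ] in tool [-22.22884858   6.28748676 -19.57118489]
```

{"op": "drive_tool", "data": {"increments": [-0.03,-0.1,0,0,0,0.04,-0.06,-0.2,0,0,0,0.08,-0.09,-0.3,0,0,0,0.12,-0.12,-0.4,0,0,0,0.16,-0.15,-0.49,0,0,0,0.183]}}

```text
time_s: 6.15
tcp_pos: [0.559, 0.0403, -0.0196]
tcp_rot: [[-0.998, -0.066, -0.0], [-0.066, 0.998, 0.001], [0.0, 0.001, -1.0]]
wrist_force: [-1.8, 2.6, 1.4]
opening: 0.0499
```

{"op": "drive_tool", "data": {"increments": [0,0,0,0,0,0,0,0,0,0,0,0,0,0,0,0,0,0]}}

```text
time_s: 6.45
tcp_pos: [0.5586, 0.0412, -0.0196]
tcp_rot: [[-0.998, -0.068, 0.0], [-0.068, 0.998, 0.0], [-0.0, 0.0, -1.0]]
wrist_force: [-0.4, -1.1, 0.7]
opening: 0.0502
```

```bash
python3 - <<'E'
from h import *
q,d=cap('side','side4');p,d=cap('top','top4')
s=manip.sense();print(s['tcp_pos'],s['opening'],s['wrist_force'])
a=cv2.resize(q[170:250,240:340],(500,400));b=cv2.resize(p[165:225,250:310],(300,300));b=np.pad(b,((0,100),(0,0),(0,0)))
cv2.imwrite('pics/g.png',np.hstack([a,b])[:,:,::-1])
E
```

```text
[ 0.55848428  0.04134136 -0.01963853] 0.050087745540521006 [ 0.76539839 -0.80763126  1.63828157]
```

View pics/g.png

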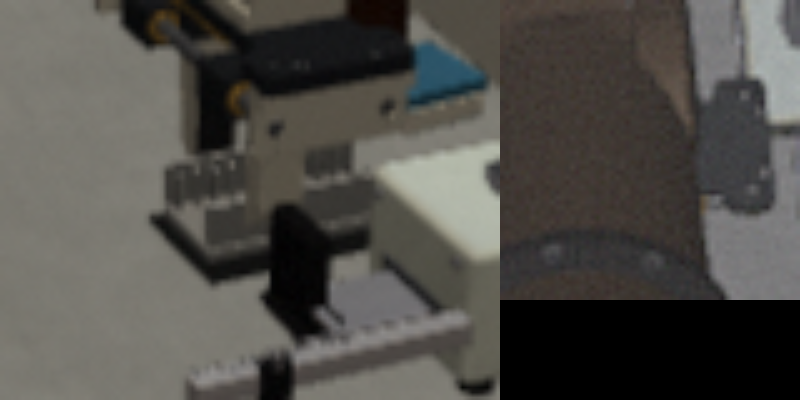

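The rack is on the mat, slightly toward +y of centre. Mat corners are near (282.4,226.6) and (270.4,213.4), and the rack's near corner is at (281.4,219.2). I compute the correction.

```bash
python3 - <<'E'
from h import *
P=onplane('side',[[282.4,226.6],[270.4,213.4],[281.4,219.2],[273,211]],0)[:,:2]
a=np.radians(3.8);ex=np.array([np.cos(a),np.sin(a)]);ey=np.array([-ex[1],ex[0]])
mc=P[0]+60*.001*ex+.035*ey;print('mat c',mc,'from left corner',P[1]+.06*ex-.035*ey,'w',P[1]-P[0])
print('rack c',P[2]+.05*ex+.025*ey,'left',P[3]+.05*ex-.025*ey)
print('edge gaps: right',(P[2]-P[0])@np.c_[ex,ey],'left',(P[3]-P[1])@np.c_[ex,ey])
E
```

```text
mat c [0.58400488 0.03486477] from left corner [0.58492305 0.03273923] w [-0.00372101  0.06772057]
rack c [0.58515116 0.05701022] left [0.58430569 0.05123708]
edge gaps: right [0.01261143 0.0320208 ] left [0.01060993 0.0084981 ]
```

```bash
python3 - <<'E'
from h import *
P=onplane('side',[[281,208.6],[273,202.6]],.03)[:,:2]
a=np.radians(3.8);ex=np.array([np.cos(a),np.sin(a)]);ey=np.array([-ex[1],ex[0]])
print('rack c by wall tops',P[0]+.05*ex+.025*ey,P[1]+.05*ex-.025*ey)
s=manip.sense();print(s['tcp_pos'],s['tcp_rot'][:2,:2])
C=cloud('side',np.load('side4.npz')['d'])
for u,v in((284,214),(288,213),(276,206),(279,206),(302,209)):print(u,v,C[v,u])
E
```

```text
rack c by wall tops [0.58223383 0.05361968] [0.57886006 0.03776418]
[ 0.55848428  0.04134136 -0.01963853] [[-0.99769948 -0.06779183]
 [-0.06779186  0.99769941]]
284 214 [0.53789407 0.01605351 0.02003113]
288 213 [0.54648282 0.01312298 0.02256743]
276 206 [0.53438665 0.05793571 0.02053978]
279 206 [0.54120185 0.0560614  0.02027899]
302 209 [0.5832503  0.0178565  0.02401522]
```

{"op": "drive_tool", "data": {"increments": [-0.013,-0.034,0,0,0,0,-0.013,-0.034,0,0,0,0,-0.013,-0.034,0,0,0,0,-0.013,-0.034,0,0,0,0]}}

```text
time_s: 6.95
tcp_pos: [0.562, 0.0335, -0.0196]
tcp_rot: [[-0.998, -0.066, 0.0], [-0.066, 0.998, -0.0], [-0.0, -0.0, -1.0]]
wrist_force: [0.5, -0.1, 1.4]
opening: 0.05
```

{"op": "drive_tool", "data": {"increments": [0,0,0,0,0,0,0,0,0,0,0,0,0,0,0,0,0,0,0,0,0,0,0,0,0,0,0,0,0,0], "grip": -0.5}}

```text
time_s: 7.45
tcp_pos: [0.5618, 0.0337, -0.0197]
tcp_rot: [[-0.998, -0.066, -0.0], [-0.066, 0.998, 0.0], [0.0, 0.0, -1.0]]
wrist_force: [0.1, -0.3, 0.7]
opening: 0.0692
```

{"op": "drive_tool", "data": {"increments": [0,0,-0.1,0,0,0,0,0,-0.25,0,0,0,0,0,-0.45,0,0,0,0,0,-0.65,0,0,0,0,0,-0.75,0,0,0]}}

```text
time_s: 7.95
tcp_pos: [0.5633, 0.0338, 0.1339]
tcp_rot: [[-0.998, -0.066, 0.004], [-0.066, 0.998, 0.001], [-0.004, 0.0, -1.0]]
wrist_force: [0.3, -0.5, 0.1]
opening: 0.0686
```

{"op": "drive_tool", "data": {"increments": [0,0,0,0,0,0,0,0,0,0,0,0]}}

```text
time_s: 8.15
tcp_pos: [0.5618, 0.0338, 0.1303]
tcp_rot: [[-0.998, -0.066, 0.0], [-0.066, 0.998, 0.0], [-0.0, 0.0, -1.0]]
wrist_force: [0.7, 0.7, -0.4]
opening: 0.0691
```

```bash
python3 - <<'E'
from h import *
q,d=cap('side','side5')
s=manip.sense();print(s['tcp_pos'],s['opening'],s['wrist_force'],s['q'])
a=cv2.resize(q[190:250,250:350],(800,480),interpolation=cv2.INTER_CUBIC)
cv2.imwrite('pics/k.png',a[:,:,::-1])
C=cloud('side',d);m=(C[:,:,2]>.012)&(C[:,:,2]<.028)&(abs(C[:,:,0]-.58)<.056)&(abs(C[:,:,1]-.035)<.04)
X=C[m];a=np.radians(3.8);ex=np.array([np.cos(a),np.sin(a)]);ey=np.array([-ex[1],ex[0]])
r=(X[:,:2]-[.5835,.035])@np.c_[ex,ey]*1000
print(len(r),np.percentile(r,[2,98],0));print(np.histogram(r[:,1],np.arange(-40,41,4)))
E
```

```text
[0.56116218 0.03371976 0.12947465] 0.06887267532781176 [-0.17446449 -0.04625943 -0.1891377 ] [-0.2441269   0.38981423  0.12008391  1.80956521 -0.05623498  0.94670608
  1.53718893]
390 [[-50.27889713 -26.85126653]
 [ 43.92851914  25.96352796]]
(array([  0,   0,   4,  59,  75,   2,   0,   0,   0,   0,   0,   0,   0,
        34,  74, 116,  23,   3,   0,   0]), array([-40, -36, -32, -28, -24, -20, -16, -12,  -8,  -4,   0,   4,   8,
        12,  16,  20,  24,  28,  32,  36,  40]))
```

View pics/k.png

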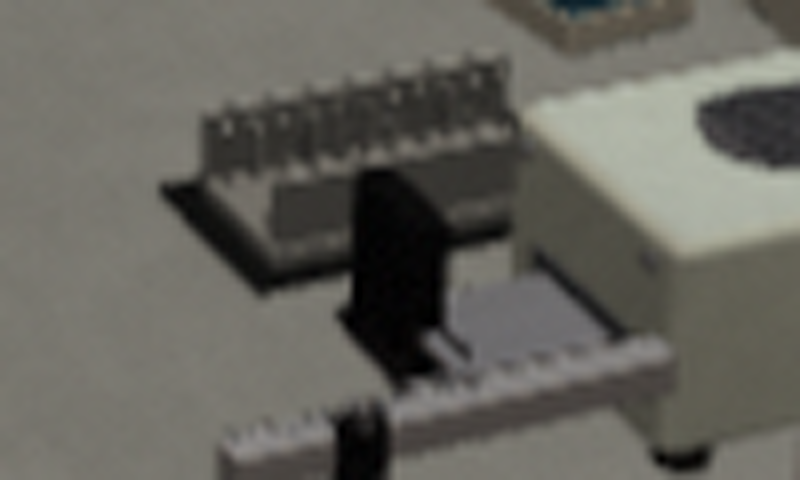

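The rack is centred on the mat: walls at about ±26 mm, near end at -50 mm, aligned and released. Next I turn 90° and go above the tab with the fingers partly closed.

{"op": "drive_tool", "data": {"increments": [0.045,-0.125,0,0,0,0.19,0.09,-0.25,0,0,0,0.38,0.135,-0.37,0,0,0,0.57,0.18,-0.5,0,0,0,0.76,0.224,-0.617,0,0,0,0.95], "grip": 0.1}}

```text
time_s: 8.7
tcp_pos: [0.5238, -0.0936, 0.1288]
tcp_rot: [[-0.774, 0.634, -0.003], [0.634, 0.774, -0.0], [0.002, -0.002, -1.0]]
wrist_force: [-0.1, -0.6, 0.7]
opening: 0.042
```

{"op": "drive_tool", "data": {"increments": [0,0,0,0,0,0.19,0,0,0,0,0,0.38,0,0,0,0,0,0.57,0,0,0,0,0,0.76,0,0,0,0,0,0.95]}}

```text
time_s: 9.2
tcp_pos: [0.5242, -0.0923, 0.1288]
tcp_rot: [[-0.138, 0.99, -0.003], [0.99, 0.138, -0.0], [0.0, -0.003, -1.0]]
wrist_force: [0.4, 0.1, -0.3]
opening: 0.0414
```

{"op": "drive_tool", "data": {"increments": [0,0,0,0,0,0.1,0,0,0,0,0,0.1,0,0,0,0,0,0.1]}}

```text
time_s: 9.5
tcp_pos: [0.5246, -0.0923, 0.1293]
tcp_rot: [[-0.069, 0.998, -0.002], [0.998, 0.069, -0.0], [-0.0, -0.002, -1.0]]
wrist_force: [-0.1, -0.6, 0.7]
opening: 0.0417
```

{"op": "drive_tool", "data": {"increments": [0,0,0.15,0,0,0,0,0,0.3,0,0,0,0,0,0.45,0,0,0,0,0,0.54,0,0,0,0,0,0.6,0,0,0]}}

```text
time_s: 10.0
tcp_pos: [0.5242, -0.0923, 0.0085]
tcp_rot: [[-0.068, 0.998, -0.002], [0.998, 0.068, 0.0], [0.0, -0.002, -1.0]]
wrist_force: [0.8, 0.8, 0.9]
opening: 0.0416
```

```bash
python3 - <<'E'
from h import *
q,d=cap('side','side6')
s=manip.sense();print(s['tcp_pos'],s['opening'],s['wrist_force'])
a=cv2.resize(q[190:260,260:360],(800,560),interpolation=cv2.INTER_CUBIC)
cv2.imwrite('pics/l.png',a[:,:,::-1])
E
```

```text
[ 0.52369583 -0.09224034  0.00757313] 0.04118296785650688 [-0.73868827  0.61015953 -0.29665135]
```

View pics/l.png

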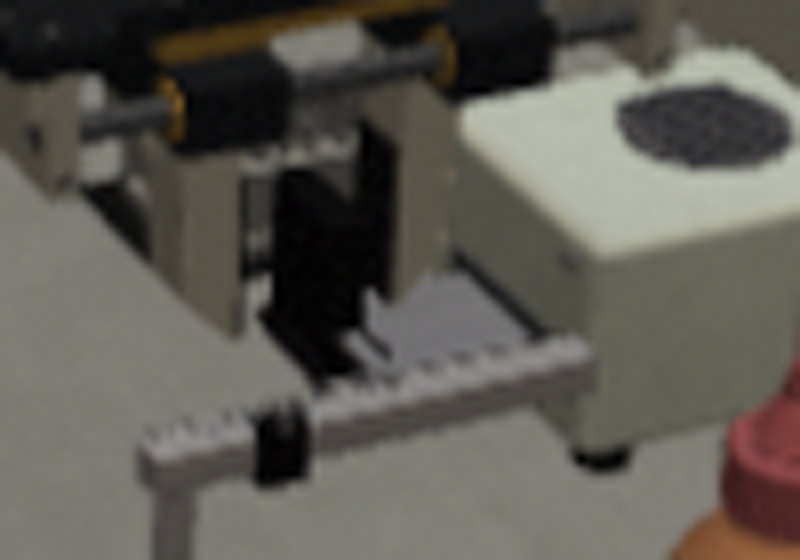

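Fingers straddle the tab, the clip rib is near (295,242) and the shutter is home. Closing now.

{"op": "drive_tool", "data": {"increments": [0,0,0,0,0,0,0,0,0,0,0,0,0,0,0,0,0,0,0,0,0,0,0,0,0,0,0,0,0,0], "grip": 1, "squeeze": 35}}

```text
time_s: 10.55
tcp_pos: [0.527, -0.0924, 0.0112]
tcp_rot: [[-0.067, 0.998, 0.003], [0.998, 0.067, -0.0], [-0.0, 0.003, -1.0]]
wrist_force: [4.5, -0.6, 1.5]
opening: 0.0116
```

```bash
python3 - <<'E'
from h import *
q,d=cap('side','side7')
s=manip.sense();print(s['tcp_pos'],s['opening'],s['wrist_force'])
G=q.astype(int).sum(2);print(G[224:252,286:314])
E
```

```text
[ 0.52700979 -0.09235431  0.01120024] 0.012185891088481521 [3.49622959 0.61179244 2.54461802]
[[ 52  50  59 115 213 256 244 245 246 239 222 107   9   7  15  20  18  24
   91 220 257 294 350 377 377 371 366 345]
 [131 146 209 265 292 276 244 242 246 247 220 105  14  15  24  23  23   8
  106 248 280 335 336 364 362 353 352 344]
 [297 302 342 371 363 331 283 249 250 249 220 115  22  12  13  16  12  19
  111 286 352 344 320 346 341 337 337 337]
 [367 371 372 371 371 352 273 173 221 244 224 109   7  12  18   9  23  23
  129 312 362 340 339 339 335 336 337 339]
 [369 368 368 366 345 239 150  49 133 205 222 108  12  19  27  19  17  17
  141 329 337 336 334 335 333 335 334 339]
 [369 365 364 363 322 119  31  30  36 102 157  86  14  14  10   8  20  17
  150 336 334 333 338 340 337 340 339 342]
 [374 366 360 367 337 190  24  30  21  24  39  33   9  15  20  19   7  24
  161 334 337 341 334 339 338 343 340 343]
 [366 363 357 361 354 275  54  31  34  37   7  23  17  16  22  49 112 112
  161 284 340 340 340 346 338 341 343 343]
 [366 370 365 360 369 337 198  62  34  38  17  19  11  16  19 130 277 
[... 1570 characters left out ...]
302 263 230 218 232 198  46  27  15  22  19  14  99 222 233 244 250 304
  311 329 335 372 373 374 378 378 378 369]
 [231 234 224 219 216 187  50   7  18  28  12  14 137 309 321 330 331 371
  369 370 367 370 369 369 373 374 379 376]
 [217 216 208 206 207 181  39  13  16  16   9  30 179 367 372 376 370 368
  367 369 371 368 374 369 365 370 375 369]
 [214 227 250 242 245 163  18  20  17  16  24  82 211 366 370 372 364 369
  369 369 367 370 366 367 373 373 370 374]
 [271 317 330 329 336 262 109  80 120 159 259 273 305 364 363 365 367 366
  368 368 366 372 366 366 368 373 367 368]
 [346 369 372 370 376 357 288 275 288 307 361 360 361 358 360 363 364 367
  363 366 369 366 366 368 368 366 367 370]]
```

```bash
cat > k.py <<'E'
from h import *
a=np.radians(3.8);D=np.array([.6304,-.0853]);R=np.array([[np.cos(a),-np.sin(a)],[np.sin(a),np.cos(a)]])
def pj(n,P):
    P=np.atleast_2d(np.asarray(P,float)); W=np.c_[P[:,:2]/1000@R.T+D,P[:,2]/1000]
    m=optics.camera_model(n);K=np.array([[m['fx'],0,m['cx']],[0,m['fy'],m['cy']],[0,0,1.]]);T=m['camera_from_world']
    return cv2.projectPoints(W,cv2.Rodrigues(T[:3,:3])[0],T[:3,3],K,np.array(m['dist']))[0].reshape(-1,2)
E
python3 - <<'E'
from k import *
print(pj('side',[[x,y,46] for x in(-106,-103) for y in(-20,-30,-36,-42)]).round(1))
print('clip',pj('side',[[x,y,z] for x in(-134,-138,-142) for y in(-48,-52) for z in(46,)]).round(1))
E
```

```text
[[302.  231.9]
 [304.2 234.2]
 [305.6 235.6]
 [307.  237. ]
 [303.3 231.7]
 [305.5 233.9]
 [306.9 235.3]
 [308.3 236.7]]
clip [[295.9 241.3]
 [296.8 242.3]
 [294.1 241.8]
 [295.  242.7]
 [292.3 242.2]
 [293.2 243.2]]
```

Projections match the observed pointer at home, with x = -106 in the dryer frame. The rib is at about -136 to -138, so the pull is about 31.5 mm.

{"op": "drive_tool", "data": {"increments": [0,-0.03,0,0,0,0,0,-0.06,0,0,0,0,0,-0.09,0,0,0,0,0,-0.12,0,0,0,0,0,-0.15,0,0,0,0]}}

```text
time_s: 11.1
tcp_pos: [0.4978, -0.0944, 0.0112]
tcp_rot: [[-0.067, 0.998, 0.004], [0.998, 0.067, -0.0], [-0.001, 0.004, -1.0]]
wrist_force: [7.5, 1.1, -0.5]
opening: 0.0119
```

{"op": "drive_tool", "data": {"increments": [0,0,0,0,0,0,0,0,0,0,0,0,0,0,0,0,0,0]}}

```text
time_s: 11.4
tcp_pos: [0.4978, -0.0943, 0.0112]
tcp_rot: [[-0.067, 0.998, 0.004], [0.998, 0.067, -0.0], [-0.001, 0.004, -1.0]]
wrist_force: [6.5, 0.3, 0.5]
opening: 0.0117
```

```bash
python3 - <<'E'
from k import *
q,d=cap('side','side8')
s=manip.sense();print(s['tcp_pos'],s['opening'],s['wrist_force'])
G=q.astype(int).sum(2);print(G[232:248,286:308])
a=cv2.resize(q[205:260,255:335],(800,550),interpolation=cv2.INTER_CUBIC)
cv2.imwrite('pics/m.png',a[:,:,::-1])
E
```

```text
[ 0.49783983 -0.0943679   0.01117062] 0.011742249880154033 [7.85463285 1.03216637 0.91732271]
[[ 11  25  21  22  17 104 269 340 336 340 337 343 338 342 344 344 341 346
  344 347 347 347]
 [ 15  22  13  14  16  86 238 336 340 339 342 341 341 344 346 342 346 341
  338 345 347 346]
 [ 11  26  52 130 160 111 170 309 335 340 340 343 346 342 342 340 345 340
  343 343 340 343]
 [ 10  12 102 251 296 241 137 210 307 342 339 340 340 340 343 342 339 345
  342 340 348 350]
 [ 20  11  87 228 328 334 241 131 220 344 339 341 338 344 339 339 345 343
  343 354 354 316]
 [ 11   6  28  98 242 349 331 239 161 303 335 336 340 345 342 353 352 334
  295 278 309 324]
 [ 35  28  23  29 111 266 355 334 272 306 334 346 350 299 282 298 350 378
  302 309 311 385]
 [ 30  24  16  20  47 167 296 320 322 283 261 285 317 273 287 332 373 413
  384 400 385 410]
 [ 62 119 133 189 200 204 197 238 253 270 178 184 293 357 384 404 402 408
  411 408 409 383]
 [125 166 191 279 278 218 173 127 159 230 156 138 279 409 409 406 406 380
  339 325 326 298]
 [295 300 280 329 334 188 118  39  81 127 108  72 217 378 337 320 313 292
  245 223 220 226]
 [358 380 377 388 396 282  32  31  57 106 104  33 137 292 240 219 223 225
  227 221 212 215]
 [375 391 417 424 391 319  44  23  28  63  56  24  98 224 225 220 217 219
  209 207 207 215]
 [391 359 330 330 309 238  50  22  21  21  21  19 100 217 212 209 206 210
  218 241 249 308]
 [309 267 233 221 231 197  56  17  17  26  28   9  96 220 236 239 251 308
  307 329 335 374]
 [227 230 225 217 218 186  41   9  20  14  23  23 135 312 323 331 331 373
  371 372 372 371]]
```

The tab has moved 29.2 mm. Extending the pointer line to the rib leaves about 2 mm to go.

{"op": "drive_tool", "data": {"increments": [0,-0.005,0,0,0,0,0,-0.011,0,0,0,0,0,-0.011,0,0,0,0,0,-0.011,0,0,0,0,0,-0.011,0,0,0,0]}}

```text
time_s: 11.95
tcp_pos: [0.4958, -0.0945, 0.0112]
tcp_rot: [[-0.067, 0.998, 0.004], [0.998, 0.067, -0.0], [-0.001, 0.004, -1.0]]
wrist_force: [7.4, 0.0, 0.3]
opening: 0.0116
```

```bash
python3 - <<'E'
from k import *
q,d=cap('side','side9')
s=manip.sense();print(s['tcp_pos'],s['opening'],s['wrist_force'],s['time_s'])
G=q.astype(int).sum(2);print(G[233:245,284:302])
C=cloud('side',d)
cv2.imwrite('pics/m.png',cv2.resize(q[190:260,250:350],(800,560),interpolation=cv2.INTER_CUBIC)[:,:,::-1])
E
```

```text
[ 0.49573222 -0.09450202  0.01117671] 0.011704563290353203 [7.31337331 1.12522327 0.42884181] 12.0
[[  8  18  13  15  19  20  87 238 338 337 340 344 343 343 340 344 342 343]
 [ 13  17  20  25  69 105 101 169 307 344 339 344 345 338 343 345 340 339]
 [ 21  18  30 102 231 269 237 123 204 305 338 339 340 342 338 343 346 343]
 [ 18  12  25  92 249 351 327 239 125 216 341 339 343 341 337 340 342 342]
 [ 35  18  19  17 113 278 354 329 237 150 280 337 334 343 337 346 344 347]
 [ 34  21  27  19  24 122 285 352 330 253 241 342 341 345 343 304 279 294]
 [ 31  35  25  19  22  17 128 284 332 329 290 300 264 283 319 275 291 328]
 [ 40  57 103 110 126 187 195 215 249 253 258 282 177 185 291 359 385 407]
 [194 123 184 188 199 282 282 222 167 116 157 229 159 138 282 413 407 405]
 [312 265 315 317 283 328 337 185 122  42  79 131 105  70 224 376 336 318]
 [341 370 359 380 385 392 395 282  39  35  52 104  98  17 140 287 235 219]
 [386 404 376 392 414 418 393 321  34  28  39  63  54  31 102 228 222 218]]
```

View pics/m.png

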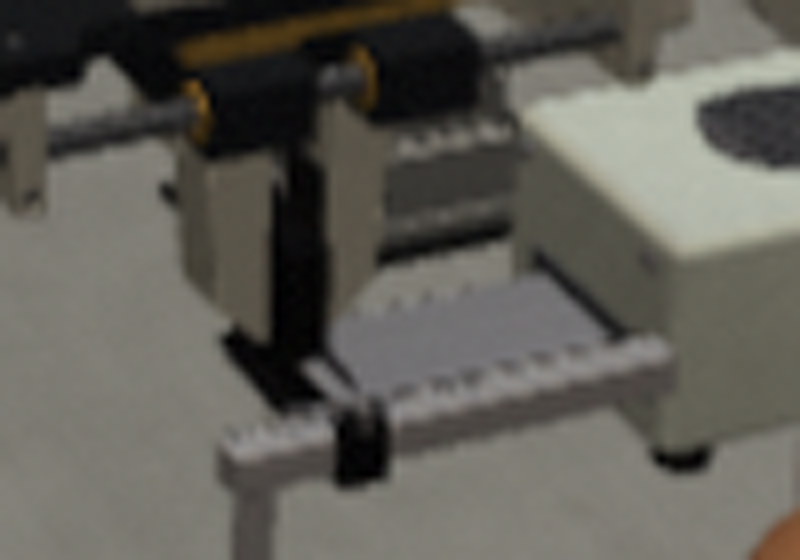

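The pointer line passes (290,237) and (291,238) and extends to (295.2,242), against the rib at (295.4,242). They are aligned to about 1 mm. I hold briefly, then hand in.

{"op": "drive_tool", "data": {"increments": [0,0,0,0,0,0,0,0,0,0,0,0,0,0,0,0,0,0,0,0,0,0,0,0,0,0,0,0,0,0]}}

```text
time_s: 12.5
tcp_pos: [0.4958, -0.0945, 0.0112]
tcp_rot: [[-0.067, 0.998, 0.004], [0.998, 0.067, -0.0], [-0.001, 0.004, -1.0]]
wrist_force: [7.9, 0.7, 0.9]
opening: 0.0118
```

```bash
python3 -c "
from h import *
s=manip.sense();print(s['tcp_pos'],s['opening'],s['wrist_force'],s['time_s']);print(manip.sign_off())"
```

```text
[ 0.49575866 -0.09452476  0.01118824] 0.011836228762021733 [7.87582249 0.73700401 0.90908711] 12.5
the job is handed in; nothing more can be done
None
```

I slid the rack onto the mat and let go of it. I then pulled the shutter out about 31 mm by its tab and handed in at 12.5 s while still holding it. No verdict is reported, so the checks below are my own.

**Rack:** After release the side camera put its walls at about ±26 mm either side of the mat's long centre line and its near end at -50 mm. It was centred to a few mm, with no visible turn against the mat.

**Shutter:** In the side view the pointer line extended to the rib within about 1 mm. The top view put the rib about 1 mm further out. The wrist force of about 7.5 N fits the spring at that pull, and the tab was still gripped at a 12 mm opening.

**What disagreed:**
- **Tool height:** The reported TCP height read about 38 mm lower than the fingertips in the pictures. My first closing therefore passed above the rack without touching it. I corrected the height from the images.
- **Rack corners on the mat:** While the rack was on the mat, its lower corners read from the side picture disagreed with each other by up to about 20 mm, because the dark edges blended into the mat. I used depth and the tool position instead.

I saw no bystander touched or moved, but I did not measure their positions again at the end.

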